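Put the brass pulley away and roll the bench store shut

TASK

Set the brass pulley down upright on the grey felt tray inside the blue bench store, through the open top, without dropping it, and let go of it. Then roll the store's wooden tambour shutter fully shut over it.

Things in the scene. Friction and masses are not known exactly. Their poses are not given: they have to be found in the camera images.
- store: All in mm. Blue fixed store, 410 (x) x 248 (y) x 220 high; round cheeks 14 thick, 205 radius about the tambour axis. Origin: centre of underside; x points from its low front (facing the robot) to its back. Front panel: x -148 to -136, 116 high. Grey felt tray: top at z 60, free x -130 to 65, y -105 to 105; open above from the panel to x -5 or more. Tambour axis: along y at x 0, z 15.
- shutter (a joint): Tambour of 12 brown wooden slats, 8 mm thick, mid-radius 180 mm about the tambour axis, on a circular track. Angle in rad: 0 = fully shut (front edge at the front panel, end stop), 1.15 = fully open (rolled back over the top, down inside the back shell, end stop). Starts at 0.92 to 1.15, stays where it is left; 3 to 8 N at the bar moves it.
- shutter_bar (a point): Middle of the round aluminium pull bar on the shutter's front slat: 12 mm thick, 110 mm long along the store's y, on a 10 mm post at each end, its centre 31 mm off the slats' outer face. It rides a circle of 215 mm radius about the tambour axis: at joint q it is (0.785 - q) rad from straight up, towards the store's front (-x).
- pulley_brass: Yellow brass stepped pulley, loose, standing upright on the bench, 0.29 kg: foot 48 mm across and 12 high, step 32 across up to 22, then a shaft stub 14 across up to 56 mm. Origin: centre of its underside, z up the shaft. Two of the same shape, grey steel and black plastic, stand about 100 mm or more away: not wanted.
Mind the look-alikes: they are no part of the job. Of the things like the pulley_brass, leave any that is green or purple; of the rest the smaller one is meant.

How it is judged:
On the way:
1. the brass pulley stands upright on the grey felt tray, let go, while the shutter is still open (value of joint shutter above 0.7 rad and contact force between pulley_brass and the fingers below 0.3 N and z of pulley_brass in the frame of store between 0.052 and 0.068 m and x of pulley_brass in the frame of store between -0.136 and 0.07 m and y of pulley_brass in the frame of store between -0.11 and 0.11 m and angle between pulley_brass's own z axis and vertical below 0.2 rad and linear speed of pulley_brass below 0.03 m/s), for 0.2 s.
At the end, for the whole second after the job is handed in: The shutter is shut to within 0.07 rad (about 13 mm at its front edge) of its end stop and at rest; the brass pulley stands on the grey felt tray inside the store, upright to within 0.2 rad, its foot at tray height to within 8 mm, and at rest (value of joint shutter below 0.07 rad and velocity of joint shutter between -0.05 and 0.05 rad/s and z of pulley_brass in the frame of store between 0.052 and 0.068 m and x of pulley_brass in the frame of store between -0.136 and 0.07 m and y of pulley_brass in the frame of store between -0.11 and 0.11 m and angle between pulley_brass's own z axis and vertical below 0.2 rad and linear speed of pulley_brass below 0.03 m/s); the robot touches nothing.
It fails at once if the brass pulley is dropped (falls free, out of the fingers, faster than 0.7 m/s: from more than about 25 mm) (contact force between pulley_brass and the fingers below 0.1 N and linear speed of pulley_brass above 0.7 m/s).
It also fails if it takes over 51 s, if anything falls off the work surface, if the arm or the gripper's body presses on something with over 40 N, if the wrist force passes 120 N, or if a joint passes its speed limit or range.

ROBOT

A 6-joint arm with a two-finger parallel gripper is mounted at the origin on the work surface. World frame = base frame: x ahead of the robot, y to its left, z up, the work surface at z = 0. Lengths are in m, angles in rad, forces in N, time in s.
With the tool pointing down it reaches from about 0.325 to 1 m from the base axis. Payload 5.1 kg.
Tool frame: the origin (TCP) lies at the very end of the fingers, on their centre line; the grasp point (between the pads) lies 19 mm behind it; z points along the fingers, y is the line along which they close (so a half turn about z gives the same grasp; the last joint's range is limited). The gripper opens to 85 mm and grips with 20 to 120 N. Pads are 22 mm wide; open, the fingers measure 114 mm over their backs; the gripper's body (76 mm by 85 mm) begins 54 mm behind the grasp point. The pads swing forward as they close: fully open they stand 13 mm farther back than shut.
Start: joints at [1.052, 0.124, 1.65, -0, 1.367, -0.083], TCP at [0.274, 0.589, 0.231] pointing down, gripper open.
Joint ranges: [-2.61, 2.61], [-1.02, 2.33], [0.03, 2.71], [-1.35, 4.49], [0.32, 2.68], [-2.91, 2.91]. Speed limits (rad/s): [2.57, 2.57, 3.14, 3.14, 3.14, 3.14].

INTERFACE

Orientations are given as a unit quaternion [w, x, y, z].
In Python, from cell import ctrl gives the robot as it stands.
- The arm moves only by the shell command python3 -m inch 'ROWS' [FORCE]. ROWS is JSON, a list of rows, each an object with "claw": the finger opening in mm, from 0 to 85.4; "offset": the shift along the world's x, y, z in units of 40 mm (1.0 is 40 mm), a list of three; "turn": the turn, a rotation vector about the world's x, y, z in units of 6 degrees (1.0 is 6 degrees), a list of three. In form: [{"claw": claw, "offset": [tx, ty, tz], "turn": [wx, wy, wz]}, ...]. A call has 1 to 20 rows; each row shifts and turns the commanded pose from where the row before left it; what a row does not reach is not made up. A row lasts 1/12 s, in which the tool goes at most 41.7 mm and 7.16 degrees, less where a joint would pass 70% of its speed; a pose out of reach is approached as far as the arm can. A call is refused whole if a number of a shift passes 1 or a number of a turn 1, either way. A call with a gripper value outside its range is refused whole. The fingers move at their own pace and stop on an object; FORCE is the grip in N (left out, the last holds). Time passes only in rows, so rows that do not move let the fingers close. It gives the time, the measured TCP pose, the force, the opening and the grip force at its end, in the units of the state.
- ctrl.get_obs(): the state, without advancing time (a new reading comes with each control period).
- ctrl.grab_frame(name): name is "scene" or "top" or "wrist"; returns a dict with "color" (420x560x3 uint8, red, green, blue), "mtx" (3x3 intrinsics, pixels), "position" and "orientation" of the camera in the world. Camera axes: x right, y down, z forward; pixel columns grow to the right and rows downward; lengths in m; the calibration is good to about 2 mm. A picture is of the moment at which its call begins. There is no depth.
- ctrl.sign_off(): hands the job in; it is judged then, once.
Trained networks look in the newest picture that a camera, given by its name, has taken for a name from the list of things; names that differ only in an ending like _2 or _b are one class to them, and where a whole thing is asked for, a point or a joint stands for the part that bears it (a point fixed in the world has none). Each returns a list of dicts, best first, with "conf" (0 to 1); they miss things now and then, are a little off and sometimes report something else, mostly with a low value. They report only what shows in the picture. A call takes as long as a camera call. They do not tell look-alikes from the thing itself.
- ctrl.search_frame(query, camera): "at" ([column, row] in pixels, amid what is visible of it).
- ctrl.tip_of(query, camera): "at" ([column, row] in pixels: a listed point, or the origin of a listed thing).
The state is a dict: "clock": time; "joint_pos": joint angles; "qvel": joint speeds; "effort": joint torques, N m; "tool_pos": TCP position; "tcp_rot": TCP orientation; "wrist_force": force on the tool from outside, world axes, zero at the start; "moment": the same for the moment, N m; "finger_gap": opening from 0.0 (shut) to 1.0 (fully open); "grasp_force": force on a finger pad.
Only numpy, scipy, OpenCV 4.12 (cv2) and the standard library are available. Lean on these libraries where they do the work, as an engineer would, in place of code of your own. Each camera call takes 0.05 s, during which the arm holds its last target. There are 200 camera calls.

## Working session

There is one attempt and no reset: what is moved stays moved. The work goes in short steps, Python scripts to look and compute and a shell command to move; the robot and the scene stay as the last step left them, time stands still between calls to the robot, and variables do not carry over. Pictures are saved under pics/ and viewed, at most 10 in all, crops included, and the job is handed in when it is done.

```bash
mkdir -p pics; ls; cat > h.py <<'E'
import numpy as np, cv2
from scipy.spatial.transform import Rotation as R
from cell import ctrl
def rot(q): return R.from_quat([q[1],q[2],q[3],q[0]]).as_matrix()
def ray(f,uv):
    d=rot(f["orientation"])@np.linalg.inv(f["mtx"])@np.array([uv[0],uv[1],1.]); return np.array(f["position"]),d
def onz(f,uv,z):
    p,d=ray(f,uv); return p+d*(z-p[2])/d[2]
def proj(f,P):
    c=np.array(f["mtx"])@(rot(f["orientation"]).T@(np.array(P,float)-np.array(f["position"]))); return c[:2]/c[2]
def tri(obs):
    A=np.zeros((3,3));b=np.zeros(3)
    for f,uv in obs:
        p,d=ray(f,uv);d=d/np.linalg.norm(d);M=np.eye(3)-np.outer(d,d);A+=M;b+=M@p
    return np.linalg.solve(A,b)
E
python3 - <<'E'
from h import *
np.set_printoptions(precision=3,suppress=True)
ims=[]
for c in ["scene","top"]:
    f=ctrl.grab_frame(c); ims.append(f["color"])
    print(c,f["position"],rot(f["orientation"])[:,2])
    for n in ["pulley_brass","store","shutter","shutter_bar"]:
        for k,m in [("s",ctrl.search_frame),("t",ctrl.tip_of)]:
            for d in m(n,c)[:5]:
                print(n,k,np.round(d["at"]),round(d["conf"],2), onz(f,d["at"],0) )
    cv2.imwrite(f"pics/{c}.png",f["color"][:,:,::-1])
print(ctrl.get_obs())
E
```

```text
pics
scene [ 0.207 -0.233  0.89 ] [ 0.308  0.168 -0.936]
pulley_brass s [381. 300.] 0.98 [ 0.425 -0.377  0.   ]
pulley_brass s [272. 255.] 0.78 [ 0.393 -0.111  0.   ]
pulley_brass s [306. 336.] 0.61 [ 0.272 -0.266  0.   ]
pulley_brass s [340. 257.] 0.54 [ 0.469 -0.253  0.   ]
pulley_brass t [303. 338.] 0.82 [ 0.265 -0.262  0.   ]
pulley_brass t [381. 302.] 0.71 [ 0.421 -0.381  0.   ]
pulley_brass t [340. 258.] 0.68 [ 0.465 -0.253  0.   ]
pulley_brass t [268. 256.] 0.53 [ 0.386 -0.105  0.   ]
store s [237. 132.] 0.67 [0.639 0.14  0.   ]
store t [246. 149.] 0.84 [0.607 0.091 0.   ]
shutter s [251.  92.] 0.94 [0.769 0.173 0.   ]Traceback (most recent call last):
  File "<stdin>", line 9, in <module>
ValueError: it knows: pulley_brass, shutter_bar, store
```

```bash
python3 - <<'E'
from h import *
np.set_printoptions(precision=3,suppress=True)
F={}
for c in ["scene","top"]:
    f=ctrl.grab_frame(c); F[c]=f
    print(c,f["position"],rot(f["orientation"])[:,2])
    for n in ["pulley_brass","store","shutter_bar"]:
        for k,m in [("s",ctrl.search_frame),("t",ctrl.tip_of)]:
            for d in m(n,c)[:5]:
                print(n,k,np.round(d["at"],1),round(d["conf"],2), onz(f,d["at"],0) )
    cv2.imwrite(f"pics/{c}.png",f["color"][:,:,::-1])
import pickle; pickle.dump(F,open("F.pkl","wb"))
print(ctrl.get_obs()["clock"])
E
```

```text
scene [ 0.207 -0.233  0.89 ] [ 0.308  0.168 -0.936]
pulley_brass s [305.  335.8] 0.86 [ 0.271 -0.265  0.   ]
pulley_brass s [382.7 298.4] 0.77 [ 0.43  -0.381  0.   ]
pulley_brass s [337.1 254.7] 0.52 [ 0.47  -0.244  0.   ]
pulley_brass s [271.3 253.6] 0.52 [ 0.395 -0.107  0.   ]
pulley_brass t [340.4 257.8] 0.7 [ 0.467 -0.255  0.   ]
pulley_brass t [272.6 256.7] 0.65 [ 0.39  -0.114  0.   ]
pulley_brass t [380.6 303.4] 0.62 [ 0.417 -0.381  0.   ]
pulley_brass t [304.  337.7] 0.61 [ 0.266 -0.264  0.   ]
store s [236.2 133. ] 0.88 [0.636 0.139 0.   ]
store t [247.4 147.1] 0.69 [0.614 0.091 0.   ]
shutter_bar s [251.3  88.6] 0.75 [ 0.779  0.178 -0.   ]
shutter_bar t [246.3  80. ] 0.92 [0.797 0.205 0.   ]
top [ 0.4   -0.114  0.993] [ 0.049  0.019 -0.999]
pulley_brass s [389.6 219.5] 0.85 [ 0.424 -0.378  0.   ]
pulley_brass s [341.5 204.4] 0.66 [ 0.462 -0.258  0.   ]
pulley_brass s [343.5 282.7] 0.58 [ 0.266 -0.261  0.   ]
pulley_brass s [278.8 232.7] 0.52 [ 0.391 -0.1    0.   ]
pulley_brass t [344.8 285.2] 0.84 [ 0.26  -0.264  0.   ]
pulley_brass t [387.2 220.3] 0.72 [ 0.422 -0.372  0.   ]
pulley_brass t [341.2 201.4] 0.56 [ 0.47  -0.257  0.   ]
pulley_brass t [277.8 235.1] 0.55 [ 0.385 -0.097  0.   ]
store s [192.6 143.6] 0.71 [0.619 0.12  0.   ]
store t [208.2 151. ] 0.84 [0.599 0.08  0.   ]
shutter_bar s [189.2 106.7] 0.72 [0.714 0.13  0.   ]
shutter_bar t [183.6 102.4] 0.68 [0.726 0.144 0.   ]
1.0
```

View pics/scene.png

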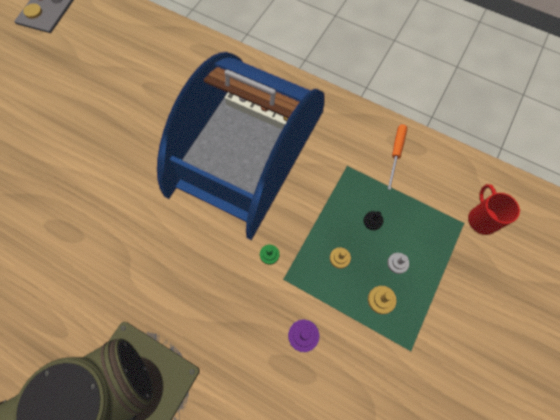

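View pics/top.png

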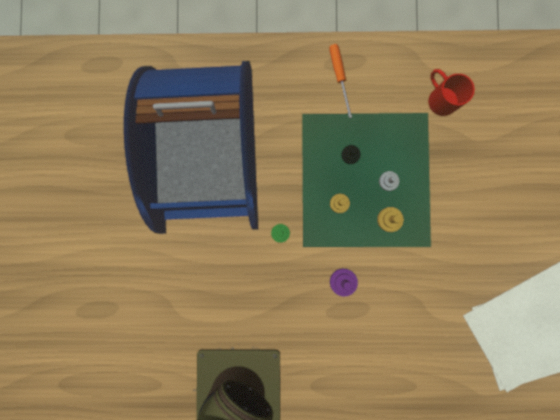

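Scene picture pixels: small yellow (340,257), large yellow (382,299), green (270,254) and purple (303,336), plus the steel (399,262) and black (373,219) ones. Green and purple are excluded, so the smaller yellow at (340,257) is the one meant. I'll confirm this in a crop and use the same view to pin down the store.

```bash
python3 - <<'E'
from h import *
import pickle; F=pickle.load(open("F.pkl","rb"))
g=lambda c,x,y,w,h,W,H: cv2.resize(F[c]["color"][y:y+h,x:x+w,::-1],(W,H),interpolation=cv2.INTER_CUBIC)
a=g("scene",150,45,180,200,540,600)   # x3
b=g("scene",320,200,100,120,250,300)
c=g("top",320,140,100,120,250,300)
cv2.imwrite("pics/crop1.png",np.hstack([a,np.vstack([b,c])]))
cv2.imwrite("pics/crop2.png",g("top",115,50,150,195,450,585))
E
```

```text
(no output)
```

View pics/crop1.png

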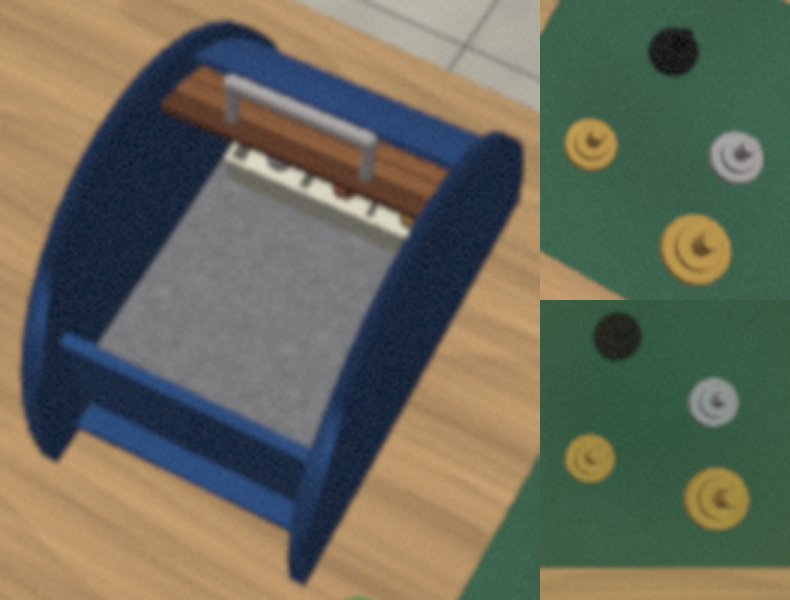

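View pics/crop2.png

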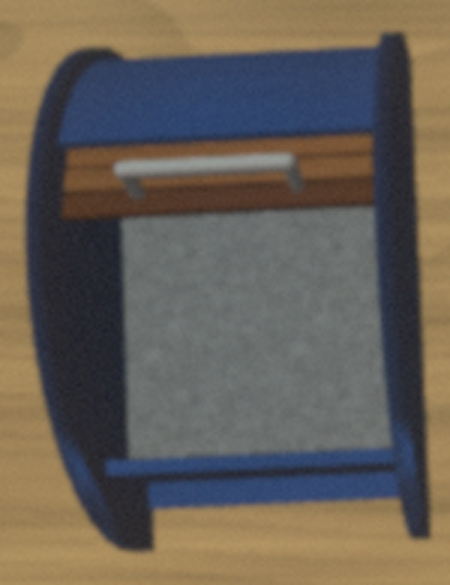

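The small yellow pulley is the same size as the steel one, so it is the target. The other yellow is clearly larger. Next I'll fit the store pose from the corner pixels in both crops.

```bash
cat > fit.py <<'E'
from h import *
import pickle; F=pickle.load(open("F.pkl","rb"))
from scipy.optimize import least_squares
np.set_printoptions(precision=4,suppress=True)
T=lambda u,v:np.array([115+u/3,50+v/3]); S=lambda u,v:np.array([150+u/3,45+v/3])
def bar(y,q): a=.785-q; return [-.215*np.sin(a),y,.015+.215*np.cos(a)]
obs=[("top",("b",.055),T(117,168)),("top",("b",-.055),T(296,160)),("scene",("b",.055),S(229,80)),("scene",("b",-.055),S(374,140)),
("top",[-.142,.11,.116],T(107,467)),("scene",[-.142,.11,.116],S(65,341)),
("top",[-.2045,.11,0],T(151,548)),("top",[-.2045,-.124,0],T(429,537)),("scene",[-.2045,.11,0],S(56,460)),("scene",[-.2045,-.124,0],S(302,583))]
def W(p,L): c,s=np.cos(p[2]),np.sin(p[2]); return [p[0]+c*L[0]-s*L[1],p[1]+s*L[0]+c*L[1],L[2]]
def res(p):
    return np.concatenate([proj(F[c],W(p,bar(L[1],p[3]) if L[0]=="b" else L))-uv for c,L,uv in obs])
r=least_squares(res,[.63,.09,0,1.],loss="soft_l1"); p=r.x
E
python3 - <<'E'
from fit import *
print("x y yaw q",p); print(res(p).reshape(-1,2).round(1))
print("bar",W(p,bar(0,p[3])),"target",W(p,[-.075,0,.06]))
for kind,uv in [("foot tip",[(340.2,257.9),(341.2,201.4)])]:
    P=tri([(F["scene"],uv[0]),(F["top"],uv[1])]);print("pulley",P)
# yellow mask ground estimate of foot ring: centroid
for c,box in [("scene",(325,240,356,275)),("top",(325,185,356,218))]:
    h=cv2.cvtColor(F[c]["color"],cv2.COLOR_RGB2HSV); x0,y0,x1,y1=box
    m=cv2.inRange(h[y0:y1,x0:x1],(14,90,90),(32,255,255)); v,u=np.nonzero(m)
    cc,rad=cv2.minEnclosingCircle(np.stack([u,v],1).astype(np.float32))
    print(c,cc[0]+x0,cc[1]+y0,rad,len(u),onz(F[c],(cc[0]+x0,cc[1]+y0),.008))
E
```

```text
x y yaw q [0.6    0.0837 0.0401 1.0097]
[[ 2.3 -0.2]
 [-2.3 -0.1]
 [ 0.9  0.5]
 [-1.7  0.1]
 [-0.8 -0.3]
 [-1.4 -2.2]
 [ 0.8  0.1]
 [ 0.4 -0.1]
 [ 0.1  0.4]
 [ 0.4  0.6]]
bar [np.float64(0.6478841443488047), np.float64(0.08557675895903784), np.float64(0.22459642642649796)] target [np.float64(0.5250839138671458), np.float64(0.08064434241838817), 0.06]
pulley [ 0.4692 -0.2562 -0.0053]
scene 339.6164379119873 257.4109592437744 10.701571464538574 353 [ 0.4646 -0.2524  0.008 ]
top 339.380952835083 202.8571434020996 9.893522262573242 309 [ 0.4655 -0.2515  0.008 ]
```

```bash
python3 -m inch '[{"claw":50,"offset":[0,-0.1,1],"turn":[0,0,0]},{"claw":50,"offset":[0.2,-0.5,0.6],"turn":[0,0,0]},{"claw":50,"offset":[0.2,-0.9,0],"turn":[0,0,0]},{"claw":50,"offset":[0.2,-0.9,0],"turn":[0,0,0]},{"claw":50,"offset":[0.2,-0.9,0],"turn":[0,0,0]},{"claw":50,"offset":[0.2,-0.9,0],"turn":[0,0,0]},{"claw":50,"offset":[0.2,-0.9,0],"turn":[0,0,0]},{"claw":50,"offset":[0.2,-0.9,0],"turn":[0,0,0]},{"claw":50,"offset":[0.2,-0.9,0],"turn":[0,0,0]},{"claw":50,"offset":[0.2,-0.9,0],"turn":[0,0,0]},{"claw":50,"offset":[0.2,-0.9,0],"turn":[0,0,0]},{"claw":50,"offset":[0.2,-0.9,0],"turn":[0,0,0]},{"claw":50,"offset":[0.2,-0.9,0],"turn":[0,0,0]},{"claw":50,"offset":[0.2,-0.9,0],"turn":[0,0,0]},{"claw":50,"offset":[0.2,-0.9,0],"turn":[0,0,0]},{"claw":50,"offset":[0.2,-0.9,0],"turn":[0,0,0]},{"claw":50,"offset":[0.2,-0.9,0],"turn":[0,0,0]},{"claw":50,"offset":[0.2,-0.9,0],"turn":[0,0,0]},{"claw":50,"offset":[0.2,-0.9,0],"turn":[0,0,0]},{"claw":50,"offset":[0.2,-0.9,0],"turn":[0,0,0]}]' 40
python3 -c "
from h import *
o=ctrl.get_obs();print(rot(o['tcp_rot']).round(3),o['joint_pos'])"
```

```text
clock: 2.67
tool_pos: [0.4263, -0.0847, 0.2957]
tcp_rot: [0.001, 0.216, 0.976, -0.0]
wrist_force: [1.1, 0.5, 0.4]
finger_gap: 0.584
grasp_force: 0.0
[[-0.906  0.423  0.001]
 [ 0.423  0.906 -0.   ]
 [-0.001  0.    -1.   ]] [-3.19905587e-01 -4.08913042e-01  2.02005703e+00  1.02154594e-04
  1.52917049e+00 -1.45441135e+00]
```

```bash
python3 -m inch '[{"claw":50,"offset":[0.17,-0.7,0],"turn":[0,0,0.9]},{"claw":50,"offset":[0.17,-0.7,0],"turn":[0,0,0.9]},{"claw":50,"offset":[0.17,-0.7,0],"turn":[0,0,0.9]},{"claw":50,"offset":[0.17,-0.7,0],"turn":[0,0,0.9]},{"claw":50,"offset":[0.17,-0.7,-0.5],"turn":[0,0,0.9]},{"claw":50,"offset":[0.15,-0.7,-0.5],"turn":[0,0,0]},{"claw":50,"offset":[0,0,-0.9],"turn":[0,0,0]},{"claw":50,"offset":[0,0,-0.9],"turn":[0,0,0]},{"claw":50,"offset":[0,0,0],"turn":[0,0,0]},{"claw":50,"offset":[0,0,0],"turn":[0,0,0]}]'
python3 - <<'E'
from h import *
fs=[]
for c in ["wrist","top","scene"]:
    f=ctrl.grab_frame(c)
    print(c,[(np.round(d["at"]),round(d["conf"],2),onz(f,d["at"],0).round(4)) for d in ctrl.tip_of("pulley_brass",c)])
    if c=="wrist": cv2.imwrite("pics/w1.png",f["color"][:,:,::-1]); print(proj(f,[.466,-.253,0]),proj(f,[.466,-.253,.056]))
print(rot(ctrl.get_obs()['tcp_rot']).round(3),ctrl.get_obs()["tool_pos"])
E
```

```text
clock: 3.5
tool_pos: [0.4651, -0.25, 0.1813]
tcp_rot: [-0.002, -0.018, 1.0, 0.002]
wrist_force: [0.9, -0.2, 1.1]
finger_gap: 0.585
grasp_force: 0.0
wrist [(array([275., 187.]), 0.85, array([ 0.4655, -0.2543,  0.    ])), (array([135., 134.]), 0.81, array([ 0.4215, -0.3812,  0.    ])), (array([445., 109.]), 0.81, array([ 0.3901, -0.1071,  0.    ]))]
[276.46011939 187.59606   ] [276.04699233 203.4442577 ]
top [(array([339., 204.]), 0.66, array([ 0.4639, -0.2519,  0.    ])), (array([282., 235.]), 0.64, array([ 0.3861, -0.1067,  0.    ])), (array([388., 219.]), 0.44, array([ 0.4257, -0.3729,  0.    ]))]
scene [(array([380., 300.]), 0.9, array([ 0.424 , -0.3774,  0.    ])), (array([306., 337.]), 0.77, array([ 0.2698, -0.2674,  0.    ])), (array([249.,  82.]), 0.7, array([0.7954, 0.1954, 0.    ]))]
[[-0.999 -0.036  0.004]
 [-0.036  0.999 -0.003]
 [-0.004 -0.003 -1.   ]] [ 0.46764511 -0.25128637  0.18614748]
```

View pics/w1.png

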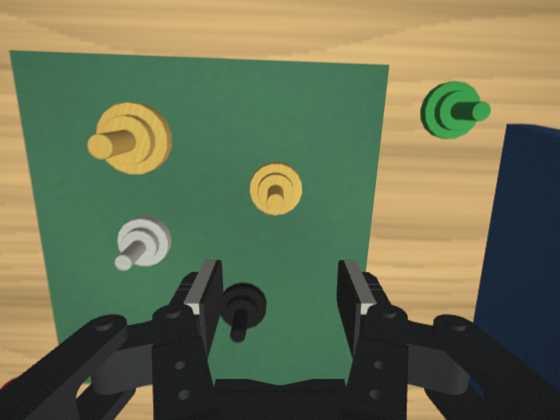

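The wrist view shows the small brass pulley at (275,187), centred in front of the fingers. The steel and black ones are well clear of the finger path. Descending to grip the stub.

```bash
python3 -m inch '[{"claw":50,"offset":[-0.03,-0.04,-0.9],"turn":[0,0,0]},{"claw":50,"offset":[0,0,-0.9],"turn":[0,0,0]},{"claw":50,"offset":[0,0,-0.8],"turn":[0,0,0]},{"claw":50,"offset":[0,0,-0.7],"turn":[0,0,0]},{"claw":50,"offset":[0,0,-0.4],"turn":[0,0,0]},{"claw":50,"offset":[0,0,-0.2],"turn":[0,0,0]},{"claw":50,"offset":[0,0,0],"turn":[0,0,0]},{"claw":50,"offset":[0,0,0],"turn":[0,0,0]},{"claw":50,"offset":[0,0,0],"turn":[0,0,0]}]'
```

```text
clock: 4.55
tool_pos: [0.4667, -0.2533, 0.0295]
tcp_rot: [0.002, -0.018, 1.0, -0.001]
wrist_force: [0.5, -0.0, 0.7]
finger_gap: 0.584
grasp_force: 0.0
```

```bash
python3 -m inch '[{"claw":0,"offset":[0,0,0],"turn":[0,0,0]},{"claw":0,"offset":[0,0,0],"turn":[0,0,0]},{"claw":0,"offset":[0,0,0],"turn":[0,0,0]},{"claw":0,"offset":[0,0,0],"turn":[0,0,0]},{"claw":0,"offset":[0,0,0],"turn":[0,0,0]},{"claw":0,"offset":[0,0,0],"turn":[0,0,0]},{"claw":0,"offset":[0,0,0],"turn":[0,0,0]},{"claw":0,"offset":[0,0,0],"turn":[0,0,0]},{"claw":0,"offset":[0,0,0.3],"turn":[0,0,0]},{"claw":0,"offset":[0,0,0.5],"turn":[0,0,0]},{"claw":0,"offset":[0,0,0],"turn":[0,0,0]},{"claw":0,"offset":[0,0,0],"turn":[0,0,0]}]' 50
```

```text
clock: 5.55
tool_pos: [0.4657, -0.2526, 0.0601]
tcp_rot: [0.001, -0.018, 1.0, -0.001]
wrist_force: [-0.4, 0.2, -3.3]
finger_gap: 0.133
grasp_force: 49.1
```

```bash
python3 -m inch '[{"claw":0,"offset":[0,0,0.6],"turn":[0,0,0]},{"claw":0,"offset":[0,0,0.9],"turn":[0,0,0]},{"claw":0,"offset":[0,0,0.9],"turn":[0,0,0]},{"claw":0,"offset":[0,0,0.9],"turn":[0,0,0]},{"claw":0,"offset":[0,0,0.9],"turn":[0,0,0]},{"claw":0,"offset":[0,0,0.9],"turn":[0,0,0]},{"claw":0,"offset":[0.07,0.4,0.7],"turn":[0,0,0]},{"claw":0,"offset":[0.14,0.7,0.5],"turn":[0,0,0]},{"claw":0,"offset":[0.14,0.8,0],"turn":[0,0,0]},{"claw":0,"offset":[0.14,0.8,0],"turn":[0,0,0]},{"claw":0,"offset":[0.14,0.8,0],"turn":[0,0,0]},{"claw":0,"offset":[0.14,0.8,0],"turn":[0,0,0]},{"claw":0,"offset":[0.14,0.8,0],"turn":[0,0,0]},{"claw":0,"offset":[0.14,0.8,0],"turn":[0,0,0]},{"claw":0,"offset":[0.14,0.8,0],"turn":[0,0,0]},{"claw":0,"offset":[0.14,0.8,0],"turn":[0,0,0]},{"claw":0,"offset":[0.14,0.6,0],"turn":[0,0,0]},{"claw":0,"offset":[0,0.3,0],"turn":[0,0,0]},{"claw":0,"offset":[0,0,0],"turn":[0,0,0]},{"claw":0,"offset":[0,0,0],"turn":[0,0,0]}]'
python3 - <<'E'
from h import *
f=ctrl.grab_frame("wrist");cv2.imwrite("pics/w2.png",f["color"][:,:,::-1])
f=ctrl.grab_frame("scene");cv2.imwrite("pics/s2.png",f["color"][:,:,::-1])
E
```

```text
clock: 7.22
tool_pos: [0.5234, 0.0836, 0.3099]
tcp_rot: [-0.001, -0.018, 1.0, -0.0]
wrist_force: [0.3, -0.2, -2.9]
finger_gap: 0.136
grasp_force: 49.3
```

View pics/w2.png

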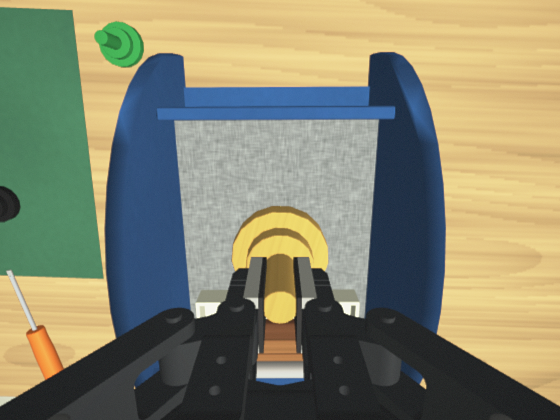

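The wrist view shows the pulley held over the felt and midway between the cheeks. Lowering it now.

```bash
python3 -m inch '[{"claw":0,"offset":[0,0,-0.5],"turn":[0,0,0]},{"claw":0,"offset":[0,0,-0.8],"turn":[0,0,0]},{"claw":0,"offset":[0,0,-0.8],"turn":[0,0,0]},{"claw":0,"offset":[0,0,-0.8],"turn":[0,0,0]},{"claw":0,"offset":[0,0,-0.8],"turn":[0,0,0]},{"claw":0,"offset":[0,0,-0.6],"turn":[0,0,0]},{"claw":0,"offset":[0,0,-0.5],"turn":[0,0,0]},{"claw":0,"offset":[0,0,-0.3],"turn":[0,0,0]},{"claw":0,"offset":[0,0,-0.15],"turn":[0,0,0]},{"claw":0,"offset":[0,0,0],"turn":[0,0,0]},{"claw":0,"offset":[0,0,0],"turn":[0,0,0]},{"claw":0,"offset":[0,0,0],"turn":[0,0,0]}]'; python3 -m inch '[{"claw":0,"offset":[0,0,-0.05],"turn":[0,0,0]},{"claw":0,"offset":[0,0,-0.05],"turn":[0,0,0]},{"claw":0,"offset":[0,0,-0.03],"turn":[0,0,0]},{"claw":0,"offset":[0,0,0],"turn":[0,0,0]}]'
```

```text
clock: 8.32
tool_pos: [0.5254, 0.0835, 0.1033]
tcp_rot: [0.002, -0.018, 1.0, 0.0]
wrist_force: [-0.2, -0.4, -3.8]
finger_gap: 0.138
grasp_force: 49.4
clock: 8.65
tool_pos: [0.5239, 0.0837, 0.0961]
tcp_rot: [-0.0, -0.018, 1.0, -0.0]
wrist_force: [-0.1, 0.2, -3.6]
finger_gap: 0.136
grasp_force: 49.4
```

```bash
python3 -m inch '[{"claw":0,"offset":[0,0,-0.05],"turn":[0,0,0]},{"claw":0,"offset":[0,0,-0.05],"turn":[0,0,0]},{"claw":0,"offset":[0,0,0],"turn":[0,0,0]},{"claw":0,"offset":[0,0,0],"turn":[0,0,0]}]'; python3 -m inch '[{"claw":0,"offset":[0,0,-0.03],"turn":[0,0,0]},{"claw":0,"offset":[0,0,-0.03],"turn":[0,0,0]},{"claw":0,"offset":[0,0,0],"turn":[0,0,0]}]'
```

```text
clock: 8.98
tool_pos: [0.5238, 0.0836, 0.0918]
tcp_rot: [-0.0, -0.018, 1.0, -0.0]
wrist_force: [0.1, -0.4, -3.3]
finger_gap: 0.133
grasp_force: 49.4
clock: 9.23
tool_pos: [0.5238, 0.0836, 0.0894]
tcp_rot: [-0.0, -0.018, 1.0, -0.0]
wrist_force: [-0.1, 0.1, -2.9]
finger_gap: 0.132
grasp_force: 49.4
```

```bash
python3 -m inch '[{"claw":0,"offset":[0,0,-0.03],"turn":[0,0,0]},{"claw":0,"offset":[0,0,0],"turn":[0,0,0]}]'
```

```text
clock: 9.4
tool_pos: [0.5241, 0.0836, 0.0886]
tcp_rot: [0.0, -0.018, 1.0, 0.0]
wrist_force: [-0.1, -0.8, -3.0]
finger_gap: 0.139
grasp_force: 49.6
```

```bash
python3 -m inch '[{"claw":0,"offset":[0,0,-0.03],"turn":[0,0,0]},{"claw":0,"offset":[0,0,0],"turn":[0,0,0]}]';python3 -m inch '[{"claw":0,"offset":[0,0,-0.02],"turn":[0,0,0]},{"claw":0,"offset":[0,0,0],"turn":[0,0,0]}]'
```

```text
clock: 9.57
tool_pos: [0.5243, 0.0836, 0.0886]
tcp_rot: [-0.0, -0.018, 1.0, -0.0]
wrist_force: [-5.1, 0.4, 4.5]
finger_gap: 0.136
grasp_force: 50.3
clock: 9.73
tool_pos: [0.5243, 0.0837, 0.0885]
tcp_rot: [-0.0, -0.018, 1.0, -0.0]
wrist_force: [-7.1, -0.0, 10.2]
finger_gap: 0.135
grasp_force: 50.7
```

Contact with the felt. I'll ease off, open the fingers and retreat.

```bash
python3 -m inch '[{"claw":0,"offset":[0,0,0.03],"turn":[0,0,0]},{"claw":16,"offset":[0,0,0],"turn":[0,0,0]},{"claw":30,"offset":[0,0,0],"turn":[0,0,0]},{"claw":45,"offset":[0,0,0],"turn":[0,0,0]},{"claw":55,"offset":[0,0,0],"turn":[0,0,0]},{"claw":55,"offset":[0,0,0],"turn":[0,0,0]},{"claw":55,"offset":[0,0,0],"turn":[0,0,0]},{"claw":55,"offset":[0,0,0],"turn":[0,0,0]},{"claw":55,"offset":[0,0,0.3],"turn":[0,0,0]},{"claw":55,"offset":[0,0,0.7],"turn":[0,0,0]},{"claw":55,"offset":[0,0,0.9],"turn":[0,0,0]},{"claw":55,"offset":[0,0,0.9],"turn":[0,0,0]},{"claw":55,"offset":[0,0,0.9],"turn":[0,0,0]},{"claw":55,"offset":[0,0,0.9],"turn":[0,0,0]},{"claw":55,"offset":[0,0,0.9],"turn":[0,0,0]},{"claw":0,"offset":[0,0,0],"turn":[0,0,0]},{"claw":0,"offset":[0,0,0],"turn":[0,0,0]}]'
python3 - <<'E'
from fit import *
f=ctrl.grab_frame("wrist");cv2.imwrite("pics/w3.png",f["color"][:,:,::-1])
print("wrist bar",[(d["at"],d["conf"]) for d in ctrl.tip_of("shutter_bar","wrist")],"model",proj(f,W(p,bar(0,p[3]))))
g=F["scene"];t=F["top"]
for n in (ctrl.tip_of,):
    for c in ("scene","top"): ctrl.grab_frame(c); print(c,[(d["at"],d["conf"]) for d in n("shutter_bar",c)],proj(F[c],W(p,bar(0,p[3]))))
E
```

```text
clock: 11.15
tool_pos: [0.5253, 0.0837, 0.3123]
tcp_rot: [0.004, -0.018, 1.0, 0.0]
wrist_force: [0.2, 0.5, -0.8]
finger_gap: 0.368
grasp_force: 0.0
wrist bar [([279.5, 362.5], 0.81)] model [277.2086 364.2337]
scene [([246.8, 80.9], 0.85)] [249.8864  81.899 ]
top [([179.6, 103.8], 0.76)] [183.7716 104.4816]
```

View pics/w3.png

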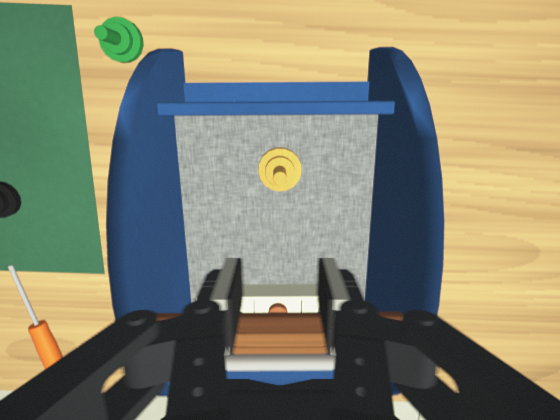

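The pulley stands upright on the felt at (280,170), let go. The bar shows at about (280,362), which agrees with the model. With the fingers shut, I'll go behind the bar.

```bash
python3 -m inch '[{"claw":0,"offset":[0.5,0,0],"turn":[0,0,0]},{"claw":0,"offset":[0.9,0.05,0],"turn":[0,0,0]},{"claw":0,"offset":[0.9,0,0],"turn":[0,0,0]},{"claw":0,"offset":[0.9,0,0],"turn":[0,0,0]},{"claw":0,"offset":[0.6,0,0],"turn":[0,0,0]},{"claw":0,"offset":[0,0,-0.7],"turn":[0,0,0]},{"claw":0,"offset":[0,0,-0.7],"turn":[0,0,0]},{"claw":0,"offset":[0,0,-0.5],"turn":[0,0,0]},{"claw":0,"offset":[0,0,-0.2],"turn":[0,0,0]},{"claw":0,"offset":[0,0,-0.1],"turn":[0,0,0]},{"claw":0,"offset":[0,0,0],"turn":[0,0,0]},{"claw":0,"offset":[0,0,0],"turn":[0,0,0]}]'
python3 - <<'E'
from h import *
f=ctrl.grab_frame("scene"); a=cv2.resize(f["color"][40:180,150:350,::-1],(800,560),interpolation=cv2.INTER_CUBIC)
cv2.imwrite("pics/s4.png",a)
E
```

```text
clock: 12.45
tool_pos: [0.6765, 0.0857, 0.2211]
tcp_rot: [0.001, -0.018, 1.0, 0.0]
wrist_force: [0.7, 0.1, 0.7]
finger_gap: -0.001
grasp_force: 0.0
```

View pics/s4.png

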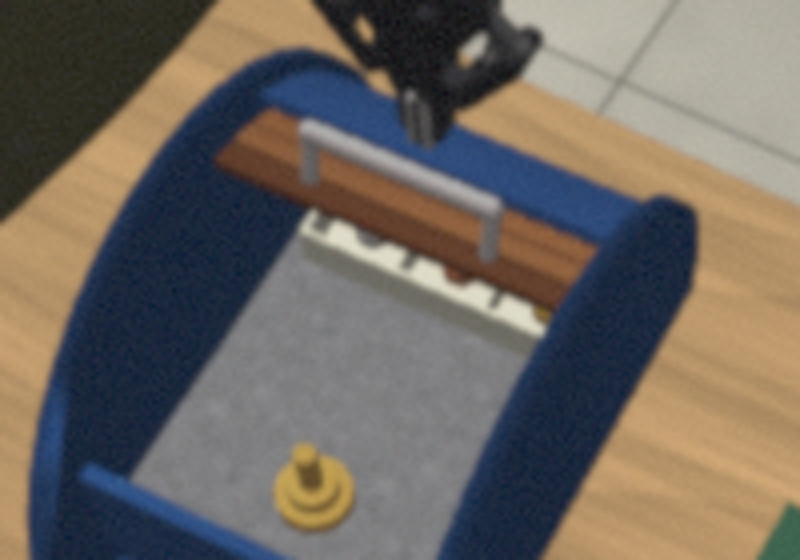

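The scene crop shows the closed fingers just behind the bar's middle, at about (420,130), and the pulley upright inside. Pushing forward.

```bash
python3 -m inch '[{"claw":0,"offset":[-0.25,-0.01,0],"turn":[0,0,0]},{"claw":0,"offset":[-0.25,-0.01,0.03],"turn":[0,0,0]},{"claw":0,"offset":[-0.25,-0.01,0.03],"turn":[0,0,0]},{"claw":0,"offset":[-0.25,-0.01,0.03],"turn":[0,0,0]},{"claw":0,"offset":[-0.25,-0.01,0.03],"turn":[0,0,0]},{"claw":0,"offset":[-0.25,-0.01,0],"turn":[0,0,0]}]'
```

```text
clock: 13.0
tool_pos: [0.6177, 0.0832, 0.2283]
tcp_rot: [0.005, -0.018, 1.0, 0.0]
wrist_force: [6.6, 0.8, 4.8]
finger_gap: -0.002
grasp_force: 3.5
```

```bash
python3 -m inch '[{"claw":0,"offset":[-0.25,-0.01,-0.04],"turn":[0,0,0]},{"claw":0,"offset":[-0.25,-0.01,-0.04],"turn":[0,0,0]},{"claw":0,"offset":[-0.25,-0.01,-0.05],"turn":[0,0,0]},{"claw":0,"offset":[-0.25,-0.01,-0.05],"turn":[0,0,0]},{"claw":0,"offset":[-0.25,-0.01,-0.06],"turn":[0,0,0]},{"claw":0,"offset":[-0.25,-0.01,-0.07],"turn":[0,0,0]},{"claw":0,"offset":[-0.25,-0.01,-0.08],"turn":[0,0,0]},{"claw":0,"offset":[-0.25,-0.01,-0.09],"turn":[0,0,0]},{"claw":0,"offset":[-0.25,-0.01,-0.1],"turn":[0,0,0]}]'
python3 - <<'E'
from h import *
f=ctrl.grab_frame("scene"); a=cv2.resize(f["color"][40:240,130:350,::-1],(660,600),interpolation=cv2.INTER_CUBIC)
cv2.imwrite("pics/s5.png",a)
E
```

```text
clock: 13.75
tool_pos: [0.526, 0.0796, 0.2027]
tcp_rot: [0.002, -0.018, 1.0, 0.0]
wrist_force: [4.2, -0.8, 2.5]
finger_gap: -0.002
grasp_force: 2.2
```

View pics/s5.png

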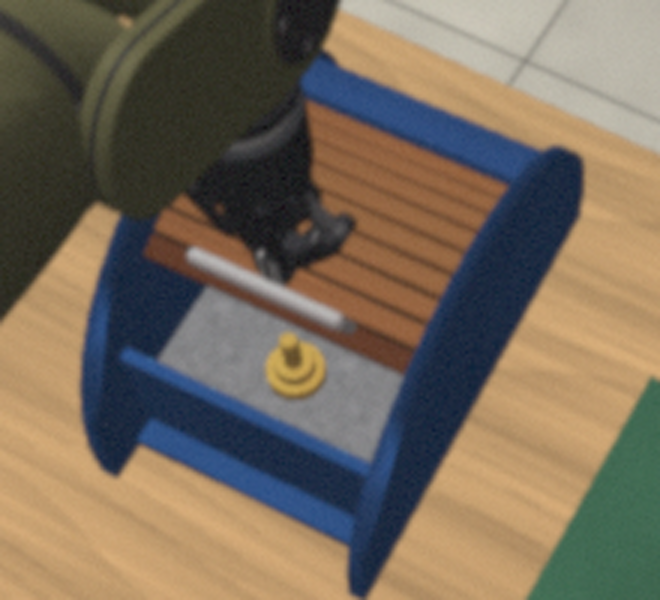

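The picture shows the shutter following the fingers, with the pulley standing clear of the front edge at (295,365). Continuing to the stop.

```bash
python3 -m inch '[{"claw":0,"offset":[-0.2,-0.01,-0.1],"turn":[0,0,0]},{"claw":0,"offset":[-0.2,-0.01,-0.1],"turn":[0,0,0]},{"claw":0,"offset":[-0.2,-0.01,-0.11],"turn":[0,0,0]},{"claw":0,"offset":[-0.2,-0.01,-0.12],"turn":[0,0,0]},{"claw":0,"offset":[-0.15,-0.01,-0.11],"turn":[0,0,0]},{"claw":0,"offset":[-0.15,-0.01,-0.12],"turn":[0,0,0]},{"claw":0,"offset":[-0.1,0,-0.09],"turn":[0,0,0]},{"claw":0,"offset":[0,0,0],"turn":[0,0,0]}]'; python3 -m inch '[{"claw":0,"offset":[-0.1,0,-0.1],"turn":[0,0,0]},{"claw":0,"offset":[-0.1,0,-0.1],"turn":[0,0,0]},{"claw":0,"offset":[0,0,0],"turn":[0,0,0]}]'
```

```text
clock: 14.47
tool_pos: [0.4761, 0.077, 0.1696]
tcp_rot: [-0.002, -0.018, 1.0, -0.0]
wrist_force: [0.1, 0.6, 0.3]
finger_gap: 0.0
grasp_force: 0.1
clock: 14.72
tool_pos: [0.469, 0.077, 0.1623]
tcp_rot: [-0.001, -0.018, 1.0, -0.0]
wrist_force: [2.1, -0.6, -0.8]
finger_gap: 0.001
grasp_force: 0.9
```

```bash
python3 -m inch '[{"claw":0,"offset":[-0.08,0,-0.06],"turn":[0,0,0]},{"claw":0,"offset":[0,0,0],"turn":[0,0,0]}]'; python3 -m inch '[{"claw":0,"offset":[-0.06,0,-0.02],"turn":[0,0,0]},{"claw":0,"offset":[0,0,0],"turn":[0,0,0]}]'
```

```text
clock: 14.88
tool_pos: [0.4667, 0.077, 0.1603]
tcp_rot: [0.0, -0.018, 1.0, -0.0]
wrist_force: [5.0, -0.7, -0.7]
finger_gap: 0.001
grasp_force: 2.2
clock: 15.05
tool_pos: [0.4654, 0.0769, 0.1593]
tcp_rot: [0.002, -0.018, 1.0, -0.0]
wrist_force: [10.2, -0.7, -5.3]
finger_gap: 0.003
grasp_force: 4.9
```

```bash
python3 -m inch '[{"claw":0,"offset":[-0.05,0,0],"turn":[0,0,0]},{"claw":0,"offset":[0,0,0],"turn":[0,0,0]}]'; python3 -m inch '[{"claw":0,"offset":[-0.05,0,0],"turn":[0,0,0]},{"claw":0,"offset":[0,0,0],"turn":[0,0,0]}]'
```

```text
clock: 15.22
tool_pos: [0.4643, 0.077, 0.159]
tcp_rot: [0.003, -0.018, 1.0, -0.0]
wrist_force: [14.2, -0.3, -10.3]
finger_gap: -0.001
grasp_force: 7.0
clock: 15.38
tool_pos: [0.4642, 0.077, 0.1592]
tcp_rot: [0.006, -0.018, 1.0, -0.0]
wrist_force: [22.2, -0.6, -15.5]
finger_gap: -0.0
grasp_force: 10.9
```

The force is rising with no further travel, so the shutter is at its stop. Backing off and clearing.

```bash
python3 -m inch '[{"claw":0,"offset":[0.12,0,0],"turn":[0,0,0]},{"claw":0,"offset":[0.08,0,0.1],"turn":[0,0,0]},{"claw":0,"offset":[0,0,0.5],"turn":[0,0,0]},{"claw":0,"offset":[0,0,0.9],"turn":[0,0,0]},{"claw":0,"offset":[0,0,0.9],"turn":[0,0,0]},{"claw":0,"offset":[0,0,0.9],"turn":[0,0,0]},{"claw":0,"offset":[0,0.9,0],"turn":[0,0,0]},{"claw":0,"offset":[0,0.9,0],"turn":[0,0,0]},{"claw":0,"offset":[0,0.9,0],"turn":[0,0,0]},{"claw":0,"offset":[0,0.9,0],"turn":[0,0,0]},{"claw":0,"offset":[0,0.9,0],"turn":[0,0,0]},{"claw":0,"offset":[0,0.9,0],"turn":[0,0,0]},{"claw":0,"offset":[0,0.9,0],"turn":[0,0,0]},{"claw":0,"offset":[0,0,0],"turn":[0,0,0]},{"claw":0,"offset":[0,0,0],"turn":[0,0,0]},{"claw":0,"offset":[0,0,0],"turn":[0,0,0]}]'
python3 - <<'E'
from fit import *
ts=[]
for c in ("scene","top"):
    f=ctrl.grab_frame(c); t=ctrl.tip_of("shutter_bar",c); print(c,[(d["at"],round(d["conf"],2)) for d in t],[proj(f,W(p,bar(0,q))) for q in (0,.07,.14)])
    if c=="scene": cv2.imwrite("pics/s6.png",cv2.resize(f["color"][40:240,130:350,::-1],(660,600),interpolation=cv2.INTER_CUBIC))
E
```

```text
clock: 16.72
tool_pos: [0.4678, 0.3289, 0.2915]
tcp_rot: [-0.001, -0.018, 1.0, -0.001]
wrist_force: [0.3, -0.5, -0.3]
finger_gap: 0.004
grasp_force: 0.0
scene [([203.8, 168.1], 0.92)] [array([205.7521, 169.8189]), array([207.6274, 163.3393]), array([209.7686, 156.6814])]
top [([192.1, 204.7], 0.66)] [array([193.5183, 206.3927]), array([192.2221, 200.8417]), array([190.9762, 194.8577])]
```

View pics/s6.png

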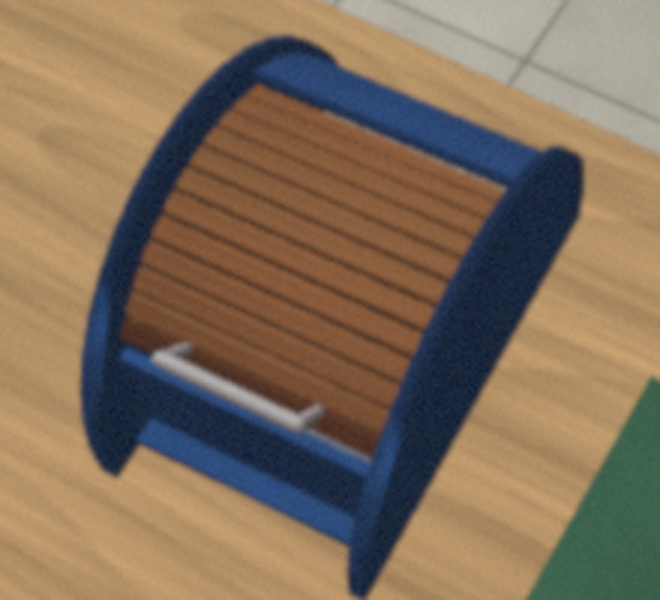

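The slats meet the front panel and the bar (scene 204,168) matches the model at q≈0–0.02. The arm is clear, so I'm handing in.

```bash
python3 -c "
from cell import ctrl; print(ctrl.sign_off())"
```

```text
the job is handed in; nothing more can be done
None
```

The small brass pulley was set down upright on the felt tray and let go, the shutter was then pushed shut to its end stop, and the job was handed in with the arm clear; no verdict came back.

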